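File a printed sample plate in the lever arch file

ROBOT

A 6-joint arm with a two-finger parallel gripper is mounted at the origin on the work surface. World frame = base frame: x ahead of the robot, y to its left, z up, the work surface at z = 0. Lengths are in m, angles in rad, forces in N, time in s.
With the tool pointing down it reaches from about 0.275 to 0.825 m from the base axis. Payload 5.2 kg.
Tool frame: the origin (TCP) lies at the very end of the fingers, on their centre line; the grasp point (between the pads) lies 19 mm behind it; z points along the fingers, y is the line along which they close (so a half turn about z gives the same grasp; the last joint's range is limited). The gripper opens to 93 mm and grips with 3 to 60 N. Pads are 15 mm wide; open, the fingers measure 128 mm over their backs; the gripper's body (75 mm by 188 mm) begins 65 mm behind the grasp point.
Start: joints at [1.117, 0.259, 1.535, -0, 1.348, -0.203], TCP at [0.136, 0.533, 0.219] pointing down, gripper open.
Joint ranges: [-3.14, 3.14], [-0.91, 2.08], [0.19, 2.58], [-1.22, 4.36], [0.22, 2.71], [-3.12, 3.12]. Speed limits (rad/s): [2.57, 2.57, 3.14, 3.14, 3.14, 3.14].

INTERFACE

Orientations are given as a rotation vector (axis times angle).
In Python, from workcell import robot gives the robot as it stands.
- The arm moves only by the tool move_arm, never from a script. Its arguments are lists of equal length, an entry for each row: "translation": the shift along the tool's x, y, z scaled (see below), a list of three; "turn": the turn, a rotation vector about the tool's x, y, z scaled (see below), a list of three. In form: {"translation": [[dx, dy, dz], ...], "turn": [[ax, ay, az], ...]}. A call has 1 to 5 rows; each row shifts and turns the commanded pose from where the row before left it, along the tool's axes as they then stand; what a row does not reach is not made up. The controller multiplies each number of a shift by 3 cm and each number of a turn by 360 degrees. A row lasts 1/10 s, in which the tool goes at most 50 mm and 8.59 degrees, less where a joint would pass 70% of its speed; a pose out of reach is approached as far as the arm can. A call with a number of a shift or a turn outside -1 to 1 is refused whole. A call with a gripper value outside its range is refused whole. "fingers" is the opening, from 0 (shut) to 1 (fully open), set as the call begins (left out, the last holds). The fingers move at their own pace and stop on an object; "grip_force" is the grip in N (left out, the last holds). Time passes only in rows, so rows that do not move let the fingers close. It gives the time, the measured TCP pose, the force, the opening and the grip force at its end, in the units of the state.
- robot.sense(): the state, without advancing time (a new reading comes with each control period).
- robot.grab_frame(name): name is "scene" or "side" or "wrist"; returns a dict with "image" (420x560x3 uint8, red, green, blue), "z_map" (420x560 float32, m along the optical axis (not along the pixel's ray), 0 where there is no reading), "K" (3x3 intrinsics, pixels), "extrinsics" (4x4, takes a point from world to camera coordinates). Camera axes: x right, y up, looking along -z (the intrinsics and any distortion apply to the point x, -y, -z); pixel columns grow to the right and rows downward; lengths in m; the calibration is good to about 2 mm. A picture is of the moment at which its call begins.
- robot.job_done(): hands the job in; it is judged then, once.
The state is a dict: "clock": time; "joint_positions": joint angles; "joint_vel": joint speeds; "joint_efforts": joint torques, N m; "position": TCP position; "tcp_rot": TCP orientation; "wrist_force": force on the tool from outside, world axes, zero at the start; "moment": the same for the moment, N m; "grip_width": finger opening in m; "grasp_force": force on a finger pad.
Only numpy, scipy, OpenCV 4.12 (cv2) and the standard library are available. Lean on these libraries where they do the work, as an engineer would, in place of code of your own. Each camera call takes 0.05 s, during which the arm holds its last target. There are 200 camera calls.

TASK

Lift the lever of the open lever arch file so that its rings spring open, thread the grey sample plate with the two holes onto the two posts until it lies flat on the boards already filed, then press the lever down fully home so that the rings are closed over it. Be gentle with the mechanism: feel for the posts rather than forcing the plate, press it and the lever no harder than about 20 N, and leave the other things on the bench where they are.

Things in the scene. Friction and masses are not known exactly. Their poses are not given: they have to be found in the camera images.
- file: Black lever arch file lying open, fixed. Origin: underside of the 4 mm back cover, nominal middle between the two posts. z up; y along the posts, lever to +y; arches, spine and front cover to +x; filed boards to -x. Back cover: x -130 to +65 mm, y -115 to +150; spine and front cover lie flat to x +320. Its pose does not tell exactly where the ring mechanism sits: see slot.
- slot (a point): Nominal middle of the ring mechanism (file's origin, on the cover). The steel mechanism - posts, arches and lever together - is screwed in slotted holes on packing: it sits anywhere up to 15 mm to either side along the file's y and 0 to 8 mm higher than nominal, firmly, different each time; in x it is exact. Find it by touch or sight. Nominal places: slot_posts and slot_lever.
- slot_posts (a point): Nominal middle between the post tips, (0, 0, 52) mm in the file's frame. Posts upright at 40 mm to either side along y, 6 mm in diameter, top 6 mm tapering to a 3 mm point. Two arches (shaft along y at x 45, z 10) meet the tips when closed and swing away to +x when the lever is lifted.
- slot_lever (a point): Nominal centre of the roller at the end of the lowered lever, (25, 127, 22) mm in the file's frame: a cylinder 16 mm in diameter, 24 mm long along x, to be pinched across its flat ends. It rises on a 65 mm arc in the y-z plane, towards the posts, about the hinge (axis along x) at nominal (25, 62, 22). Bar 14 x 4 mm, hinge cheeks 22 mm over all. Touching its +y end tells the mechanism's place.
- boards: Pile of index boards already filed on the posts, fixed to the file. Origin: on its flat top, at the file's x = y = 0; axes as the file's. It reaches from -109 to +13 mm in x and 65 mm either way in y; its top is 18 to 26 mm above the bench, different each time.
- rings (a joint): Angle of rings and lever, rad: 0 lever down, rings closed (stop); 1.2 up, open (stop). An over-centre spring resists with up to about 10 N at the roller, most near 0.3 lifting and 0.9 lowering; past 0.6 it pulls on by itself. Within about 0.1 of either end friction outweighs it and the lever stays where left: the last bit down must be pressed home (about 4 N until the stop is felt).
- mount (a joint): How far the springy base plate of the ring mechanism (posts, arches and lever) has given, m: 0 unloaded, positive pressed down, negative pulled up; 20 N of vertical load per mm. 1.5 mm either way (30 N) bends it for good.
- top_board (a joint): How far the pile of boards is squeezed down, m: 0 unloaded; 10 N per mm. 3 mm (30 N) creases the boards.
- sample_grip (a point): Centre of the sample's fin, 17 mm above its underside; axes the plate's, z up. Loose grey printed plate 110 (x) x 120 (y) x 5 mm, 0.16 kg, flat on the bench; in its middle a fin 44 mm long (x), 14 mm wide (y), top 29 mm above the underside, to be gripped across its width. Two 8.6 mm through holes near its +x edge. Filed, its axes lie along the file's.
- hole_left (a point): Centre of the hole at (+43, +40) mm of the sample's own x, y, on the underside; goes onto the post at the file's +y.
- hole_right (a point): Centre of the hole at (+43, -40) mm of the sample's own x, y, on the underside; goes onto the post at the file's -y.
- sample: The sample plate; origin at the centre of its underside, axes as told for its fin.
- blank: Bystander: grey printed plate 90 x 100 x 5 mm with a round stub 24 mm thick, 35 mm high and no holes.
- screwdriver: Bystander: screwdriver, 180 mm, lying.
- glue: Bystander: small bottle, 44 mm diameter, 110 mm high.
- mug: Bystander: white mug, 80 mm diameter, 95 mm high.
- scraper: Bystander: scraper, 200 mm, lying.
Mind the look-alikes: they are no part of the job. What is shaped like the sample but blue or pink is not meant.

How it is judged:
On the way, in this order (a step that is already met when the one before it is completed fails the run):
1. the lever is lifted and the rings have sprung open (over 0.9 rad) (value of joint rings above 0.9 rad), for 0.2 s.
2. with the rings open, both holes are on their posts and the plate lies on the boards (x of hole_left in the frame of file between -0.005 and 0.005 m and y of hole_left in the frame of file between 0.022 and 0.058 m and z of each of hole_left, hole_right in the frame of boards below 0.003 m and x of hole_right in the frame of file between -0.005 and 0.005 m and y of hole_right in the frame of file between -0.058 and -0.022 m and value of joint rings above 0.8 rad), for 0.2 s.
3. the lever is pressed fully down (under 0.02 rad) (value of joint rings below 0.02 rad), for 0.2 s.
At the end, for the whole second after the job is handed in: The sample plate lies at rest, threaded on the two posts (each hole within 5 mm in x and 18 mm in y of the nominal post, which covers the play of the slots) with its underside within 3 mm of the boards, and the lever is down with the rings closed (under 0.02 rad) (x of hole_left in the frame of file between -0.005 and 0.005 m and y of hole_left in the frame of file between 0.022 and 0.058 m and z of each of hole_left, hole_right in the frame of boards below 0.003 m and x of hole_right in the frame of file between -0.005 and 0.005 m and y of hole_right in the frame of file between -0.058 and -0.022 m and value of joint rings below 0.02 rad and linear speed of sample below 0.01 m/s); the robot touches nothing.
It fails at once if the lever, arches or posts are pressed or pulled so hard that the mechanism gives by more than 1.5 mm (30 N) (value of joint mount above 0.0015 m or value of joint mount below -0.0015 m).
It fails at once if the sample is pressed or dropped so hard on the boards that they give by more than 3 mm (30 N) (value of joint top_board above 0.003 m).
It fails at once if a bystander is displaced by more than 30 mm (distance of any of blank, screwdriver, glue, mug, scraper from where it was at the start of the episode above 0.03 m).
It also fails if it takes over 72 s, if anything falls off the work surface, if the arm or the gripper's body presses on something with over 40 N, if the wrist force passes 120 N, or if a joint passes its speed limit or range.

## Working session

There is one attempt and no reset: what is moved stays moved. The work goes in short steps, Python scripts to look and compute and a tool call to move; the robot and the scene stay as the last step left them, time stands still between calls to the robot, and variables do not carry over. Pictures are saved under pics/ and viewed, at most 13 in all, crops included, and the job is handed in when it is done.

Besides the shell and the picture viewer there is one more tool, called after "Emit:" by a JSON object that holds its "name" and its "arguments". move_arm: Moves the arm, as the interface text tells. Its arguments: {"type":"object","properties":{"translation":{"type":"array"},"turn":{"type":"array"},"fingers":{"type":"number"},"grip_force":{"type":"number"}},"required":["translation","turn"]}

```bash
mkdir -p pics; cat > h.py <<'E'
import numpy as np, cv2, pickle
from workcell import robot
def grab(n):
    f=robot.grab_frame(n); pickle.dump(f,open(f'{n}.pkl','wb')); return f
def load(n): return pickle.load(open(f'{n}.pkl','rb'))
def pts(f):
    z=f['z_map']; K=f['K']; h,w=z.shape; v,u=np.mgrid[:h,:w]
    p=np.stack([(u-K[0,2])/K[0,0]*z,-(v-K[1,2])/K[1,1]*z,-z,np.ones_like(z)],-1)
    W=p@np.linalg.inv(f['extrinsics']).T
    W=W[...,:3]; W[z<=0]=np.nan; return W
def proj(f,P):
    c=(f['extrinsics']@np.append(P,1))[:3]; K=f['K']
    return K[0,0]*c[0]/-c[2]+K[0,2], K[1,1]*-c[1]/-c[2]+K[1,2]
E
python3 - <<'E'
from h import *
fs=[grab(n) for n in('scene','side','wrist')]
for n,f in zip(('scene','side','wrist'),fs):
    print(n,np.linalg.inv(f['extrinsics'])[:3].round(3).tolist(),f['K'][0,0], [k for k in f])
    W=pts(f);print(np.nanmin(W,(0,1)),np.nanmax(W,(0,1)))
im=np.vstack([np.hstack([fs[0]['image']]),])
cv2.imwrite('pics/a.png',cv2.resize(fs[0]['image'][...,::-1],(784,588)))
cv2.imwrite('pics/b.png',cv2.resize(fs[1]['image'][...,::-1],(784,588)))
print(robot.sense())
E
```

```text
scene [[0.549, -0.704, 0.451, 1.104], [0.836, 0.47, -0.283, -0.416], [-0.012, 0.532, 0.846, 1.192]] 461.77730308471826 ['image', 'z_map', 'K', 'extrinsics']
[-1.74134083 -0.91030083 -0.78024131] [1.44666472 2.17876039 0.4036107 ]
side [[0.781, 0.466, -0.415, -0.094], [-0.624, 0.568, -0.536, -0.8], [-0.014, 0.678, 0.735, 1.081]] 399.64219079921173 ['image', 'z_map', 'K', 'extrinsics']
[-0.72354301 -0.96777447 -0.76563468] [1.48845778 2.1892359  0.79517938]
wrist [[0.248, -0.934, -0.256, 0.066], [0.969, 0.238, 0.067, 0.552], [-0.002, -0.265, 0.964, 0.385]] 372.9098175276795 ['image', 'z_map', 'K', 'extrinsics']
[-0.08819137  0.20464    -0.00269014] [0.456671   0.82929999 0.33528963]
{'clock': 0.15, 'joint_positions': array([ 1.11715065e+00,  2.59197870e-01,  1.53578253e+00, -2.36388263e-05,
        1.34802328e+00, -2.02830140e-01]), 'joint_vel': array([ 0.00013159, -0.00253165, -0.00309654, -0.00119604, -0.00015088,
        0.00123147]), 'joint_efforts': array([ 2.34238309e-03, -4.37645459e+01, -2.84232187e+01,  7.19404290e-02,
        3.81522544e-02, -4.22387927e-05]), 'position': array([0.13632673, 0.53241761, 0.21801643]), 'tcp_rot': array([-3.92885818e-01, -3.11649160e+00,  2.10949014e-03]), 'wrist_force': array([-0.36357351,  0.63232229,  0.15777671]), 'moment': array([0.00524507, 0.01908933, 0.07413307]), 'grasp_force': 0.0, 'grip_width': 0.09338078695037985}
```

View pics/a.png

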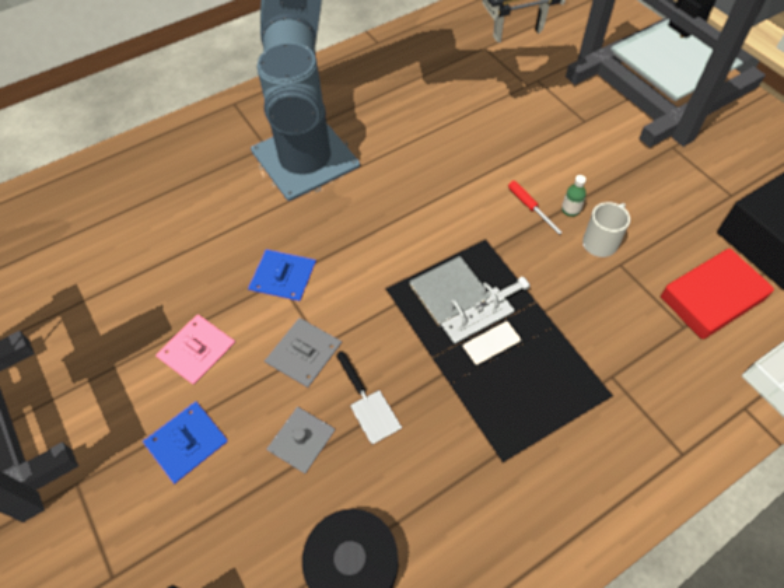

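View pics/b.png

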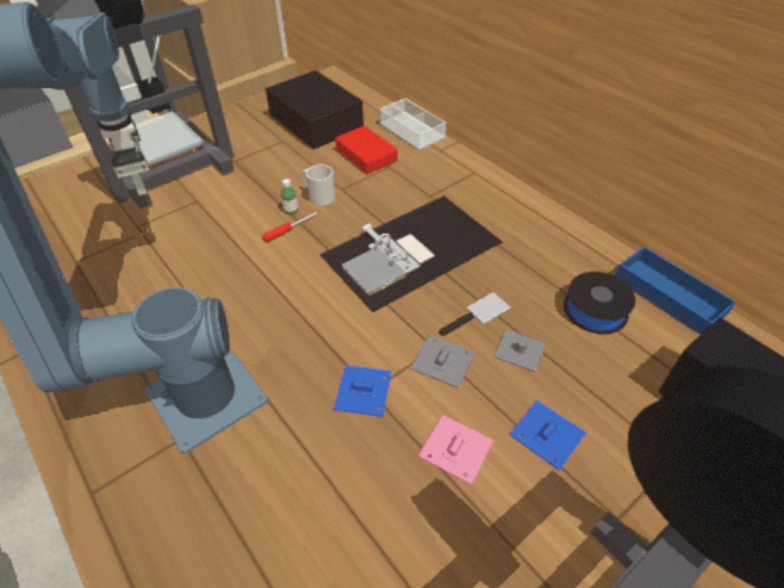

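The scene view shows two grey plates at display scale 1.4. The one at (303,350) has a long fin, so it fits the sample. The one at (302,438) has a round stub, so it is the blank. The blue and pink plates are decoys. The file is at (500,345) with its lever at (520,287). Next I'll confirm in an enlarged crop and measure.

```bash
cat > m.py <<'E'
from h import *
out={}
for n,box in (('scene',(185,225,250,280)),('side',(290,236,342,278))):
    f=load(n);W=pts(f);im=f['image'].astype(int);mx=im.max(2);sat=mx-im.min(2)
    # file
    m=(mx<40)&(np.abs(W[...,2])<.02)&(W[...,0]>.2)&(W[...,0]<1.1)&(abs(W[...,1])<.6)
    k=cv2.connectedComponentsWithStats(m.astype(np.uint8)); 
    b=1+np.argmax(k[2][1:,4]); P=W[k[1]==b]
    print(n,'file z',np.median(P[:,2]),'n',len(P),k[2][b],cv2.minAreaRect(P[:,:2].astype(np.float32)*1000))
    print(cv2.boxPoints(cv2.minAreaRect(P[:,:2].astype(np.float32)*1000)).round(1).tolist())
    u0,v0,u1,v1=box
    s=np.zeros_like(m);s[v0:v1,u0:u1]=True
    s&=(sat<25)
    Q=W[s]; lab=(Q[:,2]>-.002)&(Q[:,2]<.04)
    r=cv2.minAreaRect(Q[lab][:,:2].astype(np.float32)*1000)
    print('sample',r,cv2.boxPoints(r).round(1).tolist(),np.percentile(Q[:,2],[1,50,99]))
    fin=Q[Q[:,2]>.024]; print('fin',len(fin),cv2.minAreaRect(fin[:,:2].astype(np.float32)*1000))
    brd=(sat<25)&(W[...,2]>.014)&(W[...,2]<.032)
f=load('scene')['image']
a=cv2.resize(f[220:285,180:255],None,fx=5,fy=5,interpolation=cv2.INTER_CUBIC)
b=cv2.resize(f[175:265,285:385],None,fx=4.1,fy=3.6,interpolation=cv2.INTER_CUBIC)
h=325; b=b[:h] if len(b)>=h else b
cv2.imwrite('pics/c.png',np.hstack([a[:len(b)],b])[...,::-1])
E
python3 m.py
```

```text
scene file z 0.004487381535624668 n 6330 [ 311  218  125  111 6330] ((770.8114624023438, 72.16155242919922), (258.9725646972656, 245.8129119873047), 86.75038146972656)
[[640.7999877929688, -50.099998474121094], [886.2000122070312, -64.0999984741211], [900.9000244140625, 194.5], [655.4000244140625, 208.39999389648438]]
sample ((505.268310546875, -250.3489990234375), (172.2821807861328, 120.77621459960938), 25.831148147583008) [[401.3999938964844, -233.5], [454.0, -342.20001220703125], [609.0999755859375, -267.20001220703125], [556.5, -158.5]] [nan nan nan]
fin 73 ((510.9349365234375, -239.4929962158203), (122.8279037475586, 20.261571884155273), 34.270668029785156)
side file z 0.005669015158384028 n 1 [404 219   1   1   1] ((832.0884399414062, -340.82012939453125), (0.0, 0.0), 0.0)
[[832.0999755859375, -340.79998779296875], [832.0999755859375, -340.79998779296875], [832.0999755859375, -340.79998779296875], [832.0999755859375, -340.79998779296875]]
sample ((490.58526611328125, -259.7543029785156), (141.29136657714844, 119.2490234375), 25.1554012298584) [[401.29998779296875, -235.8000030517578], [452.0, -343.79998779296875], [579.9000244140625, -283.70001220703125], [529.2000122070312, -175.8000030517578]] [nan nan nan]
fin 54 ((476.611083984375, -265.8973693847656), (44.07777786254883, 13.190887451171875), 23.153451919555664)
```

View pics/c.png

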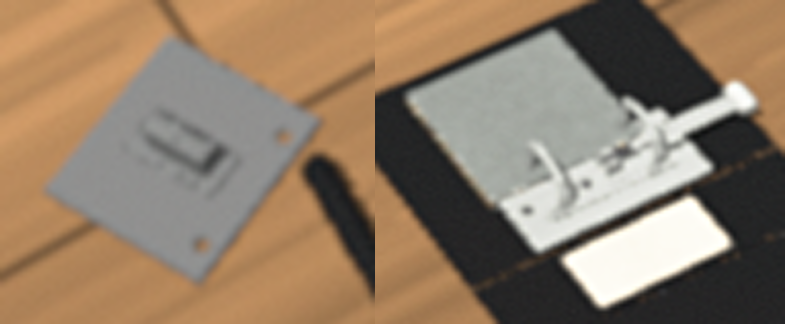

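The crop confirms the sample: a long fin, with two holes on its right edge at crop (283,137) and (202,244), i.e. image (236.6,247.4) and (220.4,268.8). The file's rings and lever roller (roller at crop (738,97)) are clearly visible.

```bash
cat >> h.py <<'E'
def ray(f,u,v,z):
    E=np.linalg.inv(f['extrinsics']);K=f['K']
    d=E[:3,:3]@np.array([(u-K[0,2])/K[0,0],-(v-K[1,2])/K[1,1],-1]);o=E[:3,3]
    return o+d*(z-o[2])/d[2]
E
cat > m.py <<'E'
from h import *
for n,seed,(bx) in (('scene',(205,250),(270,160,450,340)),('side',(325,250),(220,130,370,230))):
    f=load(n);W=pts(f);im=f['image'].astype(int);mx=im.max(2);sat=mx-im.min(2)
    u0,v0,u1,v1=bx
    m=np.zeros(mx.shape,np.uint8)
    m[v0:v1,u0:u1]=(mx<52)[v0:v1,u0:u1]
    m=cv2.morphologyEx(m,cv2.MORPH_CLOSE,np.ones((7,7)));m=cv2.morphologyEx(m,cv2.MORPH_OPEN,np.ones((5,5)))
    k=cv2.connectedComponentsWithStats(m);b=1+np.argmax(k[2][1:,4])
    c=max(cv2.findContours((k[1]==b).astype(np.uint8),0,1)[0],key=cv2.contourArea)
    P=np.array([ray(f,u,v,.004)[:2]*1000 for u,v in c[:,0]],np.float32)
    r=cv2.minAreaRect(P);print(n,'file',r,cv2.boxPoints(r).round(1).tolist(),k[2][b])
    m=((sat<22)&(mx>60)&(mx<190)).astype(np.uint8);m=cv2.morphologyEx(m,cv2.MORPH_OPEN,np.ones((3,3)))
    k=cv2.connectedComponentsWithStats(m);b=k[1][seed[1],seed[0]];s=k[1]==b
    c=max(cv2.findContours(s.astype(np.uint8),0,1)[0],key=cv2.contourArea)
    P=np.array([ray(f,u,v,.005)[:2]*1000 for u,v in c[:,0]],np.float32)
    r=cv2.minAreaRect(P);print('sample',k[2][b],r,cv2.boxPoints(r).round(1).tolist())
    Q=W[s];fin=Q[(Q[:,2]>.022)&(Q[:,2]<.035)];print('fin',len(fin),fin.mean(0),cv2.minAreaRect(fin[:,:2].astype(np.float32)*1000))
f=load('scene')
print('holes',ray(f,236.6,247.4,.005),ray(f,220.4,268.8,.005))
E
python3 m.py
```

```text
scene file ((672.9496459960938, 77.64472198486328), (258.9703369140625, 441.6502990722656), 86.77497863769531) [[445.20001220703125, -39.20000076293945], [886.0999755859375, -64.0999984741211], [900.7000122070312, 194.5], [459.79998779296875, 219.3000030517578]] [ 279  174  155  154 8600]
sample [ 190  228   53   48 1367] ((478.5398254394531, -263.55316162109375), (108.43758392333984, 120.34120178222656), 24.942888259887695) [[404.0, -231.89999389648438], [454.79998779296875, -341.0], [553.0999755859375, -295.20001220703125], [502.29998779296875, -186.10000610351562]]
fin 72 [ 0.47886083 -0.26282745  0.02847227] ((477.71527099609375, -262.3671875), (43.92533493041992, 14.619736671447754), 24.476882934570312)Traceback (most recent call last):
  File "m.py", line 8, in <module>
    k=cv2.connectedComponentsWithStats(m);b=1+np.argmax(k[2][1:,4])
                                              ~~~~~~~~~^^^^^^^^^^^^
    return _wrapfunc(a, 'argmax', axis=axis, out=out, **kwds)
    return bound(*args, **kwds)
ValueError: attempt to get argmax of an empty sequence
```

```bash
sed -i 's/(mx<52)/(mx<(52 if n=="scene" else 75))/' m.py
cat >> m.py <<'E'
print('---')
a=np.radians(-3.23);R=np.array([[np.cos(a),-np.sin(a)],[np.sin(a),np.cos(a)]]);O=np.array([.5771,.0655])
for n in('scene','side'):
    f=load(n);W=pts(f);F=W.copy();F[...,:2]=(W[...,:2]-O)@R
    F=F.reshape(-1,3)*1000;F=F[~np.isnan(F[:,0])]
    def sel(x0,x1,y0,y1,z0,z1):return F[(F[:,0]>x0)&(F[:,0]<x1)&(F[:,1]>y0)&(F[:,1]<y1)&(F[:,2]>z0)&(F[:,2]<z1)]
    B=sel(-100,-30,-55,55,8,40);print(n,'boards z',np.percentile(B[:,2],[5,50,95]),len(B))
    B=sel(-125,-20,-90,90,13,35);print('boards ext',np.percentile(B,[1,99],axis=0).round(1).tolist())
    B=sel(0,50,85,160,14,60);print('lever',len(B),np.percentile(B,[1,50,99],axis=0).round(1).tolist())
    t=B[B[:,1]>np.max(B[:,1])-20];print('roller',len(t),t.mean(0),t.min(0),t.max(0))
    for s in(-1,1):
        B=sel(-8,12,s*40-22,s*40+22,38,70);print('post',s,len(B),B.mean(0),np.percentile(B,[2,98],axis=0).round(1).tolist())
E
python3 m.py; python3 - <<'E'
from h import *
f=load('side')['image']
cv2.imwrite('pics/d.png',np.vstack([cv2.resize(f[150:225,225:325],(720,540),interpolation=cv2.INTER_CUBIC)])[...,::-1])
E
```

```text
scene file ((672.9496459960938, 77.64472198486328), (258.9703369140625, 441.6502990722656), 86.77497863769531) [[445.20001220703125, -39.20000076293945], [886.0999755859375, -64.0999984741211], [900.7000122070312, 194.5], [459.79998779296875, 219.3000030517578]] [ 279  174  155  154 8600]
sample [ 190  228   53   48 1367] ((478.5398254394531, -263.55316162109375), (108.43758392333984, 120.34120178222656), 24.942888259887695) [[404.0, -231.89999389648438], [454.79998779296875, -341.0], [553.0999755859375, -295.20001220703125], [502.29998779296875, -186.10000610351562]]
fin 72 [ 0.47886083 -0.26282745  0.02847227] ((477.71527099609375, -262.3671875), (43.92533493041992, 14.619736671447754), 24.476882934570312)
side file ((673.3892211914062, 76.18679809570312), (259.0428161621094, 442.75408935546875), 87.00489807128906) [[445.5, -41.599998474121094], [887.7000122070312, -64.69999694824219], [901.2000122070312, 194.0], [459.1000061035156, 217.10000610351562]] [ 259  142   96   79 2816]
sample [294 240  44  36 969] ((478.5061950683594, -264.871826171875), (109.97126770019531, 118.95167541
[... 703 characters left out ...]
71  38.90617151]
post -1 15 [  2.36421648 -24.73440513  55.36906233] [[-3.5, -26.8, 41.0], [10.7, -21.2, 67.0]]
post 1 14 [ 2.3767893  55.13257551 55.85885786] [[-2.9, 52.8, 44.5], [10.6, 58.8, 66.4]]
side boards z [17.75817995 21.60644953 25.98051514] 392
boards ext [[-109.7, -65.3, 14.1], [-20.5, 64.5, 27.6]]
lever 53 [[11.1, 87.5, 17.4], [21.2, 127.0, 33.8], [35.0, 146.9, 40.0]]
roller 26 [ 21.65918287 137.81377151  34.62546017] [ 10.9930958  128.34136509  25.23134709] [ 36.73815531 147.68587626  40.56590641]
post -1 16 [  1.32250171 -26.22350923  54.36467047] [[-4.8, -29.1, 39.0], [11.3, -21.9, 65.9]]
post 1 11 [ 1.9813668  53.32315575 58.95455868] [[-2.8, 50.0, 41.1], [9.5, 55.9, 69.3]]
```

View pics/d.png

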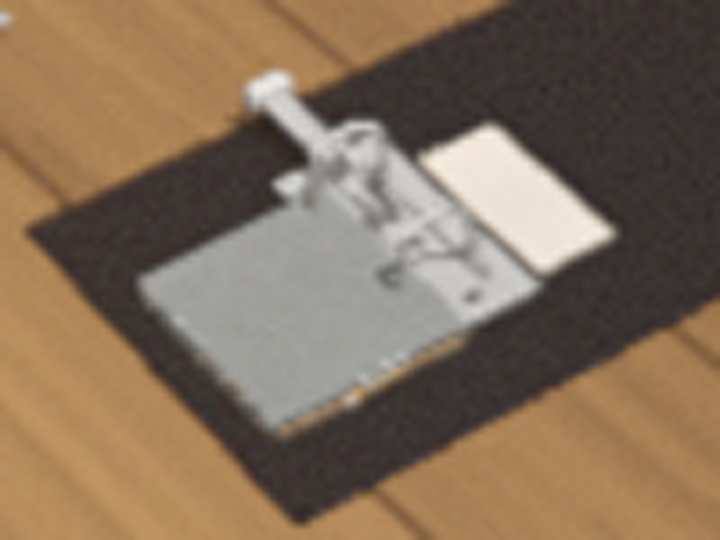

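The side view shows the mechanism shifted about +14 mm towards the lever (+y), with posts at file y of about -25.5 and 54.5. It also sits raised by about 6 mm, and the board top is at about 20 mm. The roller is at picture (268,92). File yaw is -3.2° with its origin near (577,65) mm, and the sample is at (478,-264) mm with yaw 24.9°.

Emit:
{"name": "move_arm", "arguments": {"translation": [[-0.9,-0.33,0],[-0.9,-0.33,0],[-0.9,-0.33,0],[-0.9,-0.33,0],[-0.9,-0.33,0]], "turn": [[0,0,0],[0,0,0],[0,0,0],[0,0,0],[0,0,0]]}}

```text
clock: 0.65
position: [0.2556, 0.4505, 0.2184]
tcp_rot: [-0.393, -3.117, 0.001]
wrist_force: [0.4, -0.2, 0.3]
grip_width: 0.0931
grasp_force: 0.0
```

Emit:
{"name": "move_arm", "arguments": {"translation": [[-0.9,-0.33,0],[-0.9,-0.33,0],[-0.9,-0.33,0],[-0.9,-0.33,0],[-0.9,-0.33,0]], "turn": [[0,0,0],[0,0,0],[0,0,0],[0,0,0],[0,0,0]]}}

```text
clock: 1.15
position: [0.3742, 0.369, 0.2184]
tcp_rot: [-0.393, -3.116, 0.0]
wrist_force: [0.8, 1.0, -0.1]
grip_width: 0.093
grasp_force: 0.0
```

Emit:
{"name": "move_arm", "arguments": {"translation": [[-0.9,-0.33,0],[-0.9,-0.33,0],[-0.9,-0.33,0],[-0.9,-0.33,0],[0,0,0]], "turn": [[0,0,0],[0,0,0],[0,0,0],[0,0,0],[0,0,0]]}}

```text
clock: 1.65
position: [0.4708, 0.3026, 0.218]
tcp_rot: [0.398, 3.116, -0.002]
wrist_force: [0.4, 0.0, 0.1]
grip_width: 0.0928
grasp_force: 0.0
```

Emit:
{"name": "move_arm", "arguments": {"translation": [[0,0,0],[0,0,0],[0,0,0],[0,0,0],[0,0,0]], "turn": [[0,0,0.0219],[0,0,0.0219],[0,0,0.0219],[0,0,0.0219],[0,0,0.0219]]}}

```text
clock: 2.15
position: [0.4673, 0.3051, 0.2184]
tcp_rot: [-1.428, -2.797, 0.001]
wrist_force: [0.4, -0.3, -0.9]
grip_width: 0.0926
grasp_force: 0.0
```

Emit:
{"name": "move_arm", "arguments": {"translation": [[0,0,0],[0,0,0],[0,0,0],[0,0,0],[0,0,0]], "turn": [[0,0,0.0219],[0,0,0.0219],[0,0,0.0219],[0,0,0.0219],[0,0,0.0219]]}}

```text
clock: 2.65
position: [0.4673, 0.3052, 0.2184]
tcp_rot: [-2.288, -2.152, 0.001]
wrist_force: [-1.1, -0.4, -0.2]
grip_width: 0.0929
grasp_force: 0.0
```

Emit:
{"name": "move_arm", "arguments": {"translation": [[-0.6,0.98,0],[-0.6,0.98,0],[-0.6,0.98,0],[-0.6,0.98,0],[-0.65,1.0,0]], "turn": [[0,0,0],[0,0,0],[0,0,0],[0,0,0],[0,0,0]]}}

```text
clock: 3.15
position: [0.6107, 0.2052, 0.2184]
tcp_rot: [-2.281, -2.159, 0.001]
wrist_force: [-0.1, -0.1, -0.1]
grip_width: 0.0928
grasp_force: 0.0
```

Emit:
{"name": "move_arm", "arguments": {"translation": [[0,0,0],[0,0,0]], "turn": [[0,0,0],[0,0,0]]}}

```text
clock: 3.35
position: [0.61, 0.2051, 0.2178]
tcp_rot: [-2.283, -2.156, 0.002]
wrist_force: [-0.5, -0.7, -0.9]
grip_width: 0.0931
grasp_force: 0.0
```

```bash
python3 - <<'E'
from h import *
f=grab('wrist');print(robot.sense()['position'])
cv2.imwrite('pics/e.png',cv2.resize(f['image'][...,::-1],(784,588),interpolation=cv2.INTER_CUBIC))
E
```

```text
[0.60949671 0.20575503 0.21812786]
```

View pics/e.png

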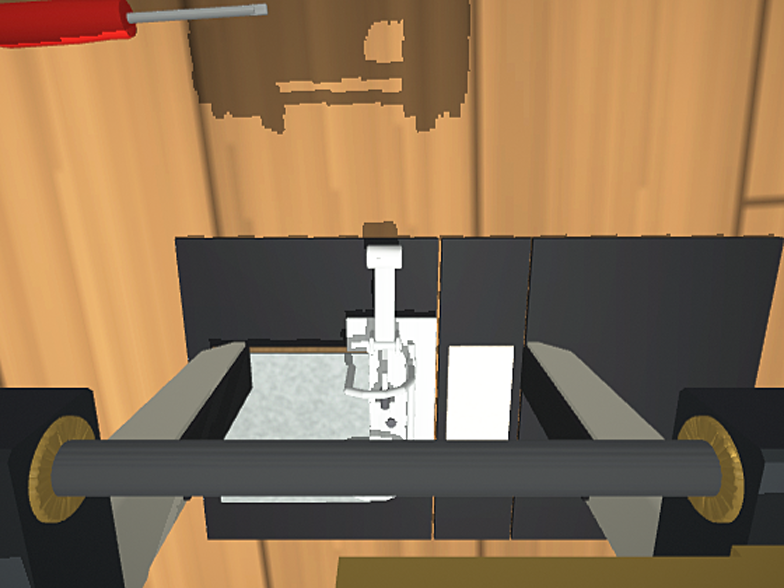

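The wrist view shows the roller at (384,256), centred between the fingers, with the file's +y edge at row 238. I'll measure both from this view.

```bash
cat > m2.py <<'E'
from h import *
a=np.radians(-3.15);R=np.array([[np.cos(a),-np.sin(a)],[np.sin(a),np.cos(a)]]);O=np.array([.5773,.0645])
f=load('wrist');W=pts(f);F=W.copy();F[...,:2]=(W[...,:2]-O)@R;F*=1000
im=f['image'].astype(int);mx=im.max(2)
m=mx>150; m&=(im.max(2)-im.min(2)<30)
for v in range(166,200,2):
    c=np.where(m[v,240:310])[0]+240
    if len(c): print(v,c[0],c[-1],F[v,c].mean(0).round(1),F[v,c][:,2].max().round(1), F[v,c[0],0].round(1),F[v,c[-1],0].round(1))
for u in(140,200,300,350,420,500): 
    v=np.where(mx[150:200,u]<70)[0][0]+150; q=ray(f,u,v-.5,.004);print('edge',u,v,((q[:2]-O)@R*1000).round(1))
# left/right file edges
for v in(190,220,240):
    u=np.where(mx[v,100:200]<70)[0][0]+100;q=ray(f,u-.5,v,.004);print('xedge',v,u,((q[:2]-O)@R*1000).round(1))
E
python3 m2.py
```

```text
176 262 286 [ 23.9 149.7  30.8] 32.2 12.3 35.5
178 262 286 [ 23.9 148.3  33.8] 35.4 12.4 35.4
180 262 286 [ 23.9 146.7  35.3] 36.4 12.4 35.3
182 262 286 [ 23.9 144.9  36.4] 37.6 12.4 35.3
184 262 286 [ 23.9 143.1  36.8] 38.0 12.5 35.3
186 262 286 [ 23.9 141.1  36.6] 37.7 12.4 35.4
188 262 286 [ 23.9 139.1  36.3] 38.1 12.4 35.4
190 262 286 [ 23.9 136.6  33.9] 35.6 12.4 35.5
192 268 281 [ 24.3 134.   31.2] 32.2 18.0 30.7
194 268 281 [ 24.3 131.8  30.6] 31.7 18.0 30.7
196 268 281 [ 24.3 129.8  30.7] 32.7 18.0 30.7
198 268 281 [ 24.3 127.8  30.8] 32.0 18.0 30.7
edge 140 170 [-114.4  151.6]
edge 200 170 [-52.5 151.5]
edge 300 170 [ 50.6 151.4]
edge 350 170 [102.1 151.3]
edge 420 169 [174.1 152.3]
edge 500 169 [256.4 152.2]
xedge 190 127 [-130.7  130. ]
xedge 220 131 [-129.9   97.1]
xedge 240 133 [-130.1   74.3]
```

Emit:
{"name": "move_arm", "arguments": {"translation": [[-0.03,-0.02,1],[0,0,1],[0,0,1],[0,0,1],[0,0,1]], "turn": [[0,0,0],[0,0,0],[0,0,0],[0,0,0],[0,0,0]]}}

```text
clock: 3.9
position: [0.6083, 0.2059, 0.0681]
tcp_rot: [-2.281, -2.16, -0.0]
wrist_force: [-0.1, 1.1, -0.1]
grip_width: 0.093
grasp_force: 0.0
```

Emit:
{"name": "move_arm", "arguments": {"translation": [[0,0,0.9],[0,0,0.6],[0,0,0.3],[0,0,0],[0,0,0]], "turn": [[0,0,0],[0,0,0],[0,0,0],[0,0,0],[0,0,0]]}}

```text
clock: 4.4
position: [0.6101, 0.205, 0.0157]
tcp_rot: [2.281, 2.159, 0.002]
wrist_force: [-0.3, 1.1, 0.1]
grip_width: 0.0928
grasp_force: 0.0
```

Emit:
{"name": "move_arm", "arguments": {"translation": [[0,0,0],[0,0,0],[0,0,0],[0,0,0],[0,0,0]], "turn": [[0,0,0],[0,0,0],[0,0,0],[0,0,0],[0,0,0]], "fingers": 0.0, "grip_force": 15}}

```text
clock: 4.9
position: [0.61, 0.2042, 0.0148]
tcp_rot: [2.283, 2.158, 0.0]
wrist_force: [-0.5, 0.1, -0.4]
grip_width: 0.0575
grasp_force: 0.0
```

Emit:
{"name": "move_arm", "arguments": {"translation": [[0,0,0],[0,0,0],[0,0,0],[0,0,0],[0,0,0]], "turn": [[0,0,0],[0,0,0],[0,0,0],[0,0,0],[0,0,0]]}}

```text
clock: 5.4
position: [0.6089, 0.2043, 0.0144]
tcp_rot: [-2.282, -2.158, 0.002]
wrist_force: [-2.7, 1.2, 0.6]
grip_width: 0.0243
grasp_force: 15.0
```

Emit:
{"name": "move_arm", "arguments": {"translation": [[-0.006,0,-0.162],[-0.018,0,-0.162],[-0.03,0,-0.16],[-0.042,0,-0.157],[0,0,0]], "turn": [[0,0,0],[0,0,0],[0,0,0],[0,0,0],[0,0,0]]}}

```text
clock: 5.9
position: [0.6088, 0.2014, 0.0338]
tcp_rot: [-2.282, -2.157, 0.002]
wrist_force: [-2.0, 1.5, -8.2]
grip_width: 0.0241
grasp_force: 15.0
```

Lifting as expected: 8 N with the grip holding. I'll continue along the arc.

Emit:
{"name": "move_arm", "arguments": {"translation": [[-0.053,0,-0.153],[-0.066,0,-0.149],[-0.076,0,-0.143],[-0.087,0,-0.138],[0,0,0]], "turn": [[0,0,0],[0,0,0],[0,0,0],[0,0,0],[0,0,0]]}}

```text
clock: 6.4
position: [0.6088, 0.193, 0.0523]
tcp_rot: [-2.282, -2.158, 0.0]
wrist_force: [-4.1, 3.4, -7.5]
grip_width: 0.024
grasp_force: 15.0
```

Emit:
{"name": "move_arm", "arguments": {"translation": [[-0.097,0,-0.13],[-0.106,0,-0.124],[-0.115,0,-0.114],[-0.124,0,-0.106],[0,0,0]], "turn": [[0,0,0],[0,0,0],[0,0,0],[0,0,0],[0,0,0]]}}

```text
clock: 6.9
position: [0.6083, 0.1791, 0.0677]
tcp_rot: [2.282, 2.158, 0.0]
wrist_force: [-5.5, 2.0, -0.1]
grip_width: 0.0235
grasp_force: 15.0
```

Emit:
{"name": "move_arm", "arguments": {"translation": [[-0.131,0,-0.096],[-0.138,0,-0.086],[-0.144,0,-0.075],[-0.149,0,-0.065],[0,0,0]], "turn": [[0,0,0],[0,0,0],[0,0,0],[0,0,0],[0,0,0]]}}

```text
clock: 7.4
position: [0.6075, 0.1623, 0.0779]
tcp_rot: [2.282, 2.158, 0.001]
wrist_force: [-6.1, 2.0, 1.8]
grip_width: 0.0239
grasp_force: 15.0
```

Emit:
{"name": "move_arm", "arguments": {"translation": [[0,0,0],[0,0,0],[0,0,0],[0,0,0],[0,0,0]], "turn": [[0,0,0],[0,0,0],[0,0,0],[0,0,0],[0,0,0]], "fingers": 0.6}}

```text
clock: 7.9
position: [0.6082, 0.1626, 0.0757]
tcp_rot: [2.282, 2.158, 0.001]
wrist_force: [0.1, -0.1, -0.7]
grip_width: 0.0548
grasp_force: 0.0
```

Emit:
{"name": "move_arm", "arguments": {"translation": [[0,0,-0.3],[0,0,-0.9],[0,0,-1],[0,0,-1],[0,0,-1]], "turn": [[0,0,0],[0,0,0],[0,0,0],[0,0,0],[0,0,0]]}}

```text
clock: 8.4
position: [0.6075, 0.1628, 0.2031]
tcp_rot: [2.282, 2.158, 0.001]
wrist_force: [-0.1, -0.2, 0.3]
grip_width: 0.0556
grasp_force: 0.0
```

Emit:
{"name": "move_arm", "arguments": {"translation": [[0,0,0],[0,0,0],[0,0,0]], "turn": [[0,0,0],[0,0,0],[0,0,0]]}}

```text
clock: 8.7
position: [0.6068, 0.1628, 0.2002]
tcp_rot: [-2.282, -2.158, 0.002]
wrist_force: [-1.3, -0.3, -0.3]
grip_width: 0.0557
grasp_force: 0.0
```

```bash
python3 - <<'E'
from h import *
f=grab('wrist');g=grab('side');grab('scene')
cv2.imwrite('pics/f.png',np.hstack([cv2.resize(f['image'],(400,300)),cv2.resize(g['image'][140:230,220:340],(400,300),interpolation=cv2.INTER_CUBIC)])[...,::-1])
a=np.radians(-3.15);R=np.array([[np.cos(a),-np.sin(a)],[np.sin(a),np.cos(a)]]);O=np.array([.5773,.0645])
W=pts(f);F=W.copy();F[...,:2]=(W[...,:2]-O)@R;F=F.reshape(-1,3)*1000;F=F[~np.isnan(F[:,0])]
for s in(-26,54):
    for z0,z1 in((28,40),(40,48),(48,54),(54,64)):
        B=F[(abs(F[:,0])<15)&(abs(F[:,1]-s)<14)&(F[:,2]>z0)&(F[:,2]<z1)];print(s,z0,len(B),B.mean(0) if len(B) else 0,B.max(0) if len(B) else 0)
E
```

```text
-26 28 39 [ -0.58627778 -22.57899674  34.3095423 ] [  1.96746842 -20.51133824  39.85406582]
-26 40 15 [ -0.74945083 -22.18244974  42.97815213] [  1.43061035 -21.46411211  45.55232712]
-26 48 0 0 0
-26 54 0 0 0
54 28 26 [-0.14094887 57.45168857 33.24021748] [ 1.97484984 58.42597761 39.19667511]
54 40 19 [-0.45340575 57.47040921 43.97463814] [ 1.9896108  58.33089325 47.37828334]
54 48 16 [-0.58840146 57.4158702  51.52051236] [ 1.67833569 58.65802023 53.91689296]
54 54 30 [-0.72268053 56.30414208 57.14993711] [ 1.76469587 58.10141671 60.38509184]
```

View pics/f.png

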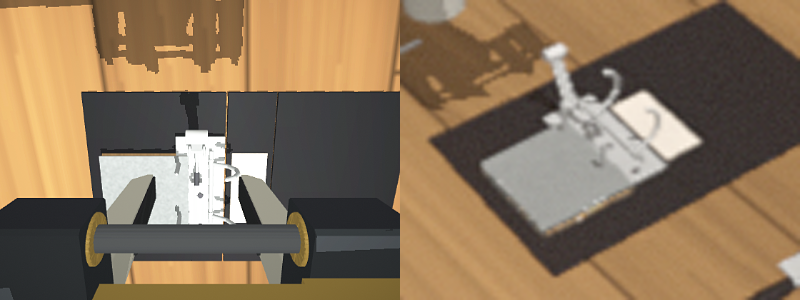

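The wrist and side views show the lever up (side crop at (555,55)) and both arches swung open, leaving the posts bare. The post middle is at world (577.2,79.3) mm with tips at z of about 60 mm. Now to the sample.

Emit:
{"name": "move_arm", "arguments": {"translation": [[-0.96,-0.23,0],[-0.96,-0.23,0],[-0.96,-0.23,0],[-0.96,-0.23,0],[-0.96,-0.23,0]], "turn": [[0,0,0],[0,0,0],[0,0,0],[0,0,0],[0,0,0]], "fingers": 1.0}}

```text
clock: 9.35
position: [0.5642, 0.02, 0.2004]
tcp_rot: [-2.282, -2.158, 0.002]
wrist_force: [0.9, 0.1, 0.4]
grip_width: 0.0903
grasp_force: 0.0
```

Emit:
{"name": "move_arm", "arguments": {"translation": [[-0.96,-0.23,0],[-0.96,-0.23,0],[-0.96,-0.23,0],[-0.96,-0.23,0],[-0.96,-0.23,0]], "turn": [[0,0,0],[0,0,0],[0,0,0],[0,0,0],[0,0,0]]}}

```text
clock: 9.85
position: [0.5217, -0.1218, 0.2005]
tcp_rot: [-2.282, -2.157, 0.001]
wrist_force: [1.5, -1.1, 0.1]
grip_width: 0.093
grasp_force: 0.0
```

Emit:
{"name": "move_arm", "arguments": {"translation": [[-0.96,-0.23,0],[-0.96,-0.23,0],[-0.96,-0.23,0],[-0.96,-0.23,0],[-0.96,-0.23,0]], "turn": [[0,0,0],[0,0,0],[0,0,0],[0,0,0],[0,0,0]]}}

```text
clock: 10.35
position: [0.4792, -0.2636, 0.2005]
tcp_rot: [-2.282, -2.157, 0.0]
wrist_force: [1.3, -0.7, 0.6]
grip_width: 0.0932
grasp_force: 0.0
```

Emit:
{"name": "move_arm", "arguments": {"translation": [[0,0,0],[0,0,0],[0,0,0],[0,0,0]], "turn": [[0,0,0.0215],[0,0,0.0215],[0,0,0.0215],[0,0,0.0215]]}}

```text
clock: 10.75
position: [0.4796, -0.2626, 0.2004]
tcp_rot: [-2.779, -1.462, 0.001]
wrist_force: [-0.1, 0.1, 0.1]
grip_width: 0.0932
grasp_force: 0.0
```

Emit:
{"name": "move_arm", "arguments": {"translation": [[0,0,0],[0,0,0],[0,0,0],[0,0,0],[0,0,0]], "turn": [[0,0,0.0215],[0,0,0.0215],[0,0,0.0215],[0,0,0.0215],[0,0,0]]}}

```text
clock: 11.25
position: [0.4797, -0.2625, 0.2005]
tcp_rot: [-3.067, -0.674, 0.001]
wrist_force: [1.1, 0.3, -0.3]
grip_width: 0.0929
grasp_force: 0.0
```

```bash
cat > m3.py <<'E'
from h import *
f=load('wrist');W=pts(f);im=f['image'].astype(int)
m=(abs(W[...,2]-.005)<.006)&(im.max(2)-im.min(2)<20)&(im.max(2)>60)
s=robot.sense();print(s['position'],s['tcp_rot'])
from scipy.spatial.transform import Rotation as Rn
Rm=Rn.from_rotvec(s['tcp_rot']).as_matrix();print('tool x yaw',np.degrees(np.arctan2(Rm[1,0],Rm[0,0])))
k=cv2.connectedComponentsWithStats(m.astype(np.uint8));b=1+np.argmax(k[2][1:,4]);mm=(k[1]==b).astype(np.uint8);print(k[2][b])
cs,hr=cv2.findContours(mm,cv2.RETR_CCOMP,1)
for c,h in zip(cs,hr[0]):
    if cv2.contourArea(c)>12:
        P=np.array([ray(f,u,v,.005)[:2]*1000 for u,v in c[:,0]],np.float32);r=cv2.minAreaRect(P);print('hole' if h[3]>=0 else 'outer',cv2.contourArea(c),cv2.boundingRect(c),r)
fin=W[(W[...,2]>.022)&(W[...,2]<.034)&(np.hypot(W[...,0]-.4785,W[...,1]+.264)<.04)]
print('fin',len(fin),cv2.minAreaRect(fin[:,:2].astype(np.float32)*1000),fin[:,2].max())
E
python3 - <<'E'
from h import *
f=grab('wrist');cv2.imwrite('pics/g.png',cv2.resize(f['image'][...,::-1],(784,588)))
E
python3 m3.py
```

```text
[ 0.47973566 -0.26248114  0.20058838] [-3.06588114e+00 -6.80709617e-01  1.26168474e-03]
tool x yaw 25.03635921815101
[  215   127   126   110 12350]
outer 13023.5 (215, 127, 126, 110) ((478.4850158691406, -264.2750549316406), (109.97962188720703, 120.42977142333984), 24.84669303894043)
hole 784.0 (269, 162, 18, 51) ((475.0782470703125, -266.1202697753906), (50.862396240234375, 16.85011863708496), 25.264484405517578)
hole 73.5 (314, 135, 11, 11) ((534.1956787109375, -282.3134765625), (8.922484397888184, 9.332071304321289), 70.52348327636719)
hole 73.5 (231, 135, 11, 11) ((500.2740173339844, -210.1605224609375), (9.33798599243164, 8.920709609985352), 69.22058868408203)
fin 699 ((478.494384765625, -264.44775390625), (43.343807220458984, 13.964323043823242), 25.21664047241211) 0.031788569762987495
```

View pics/g.png

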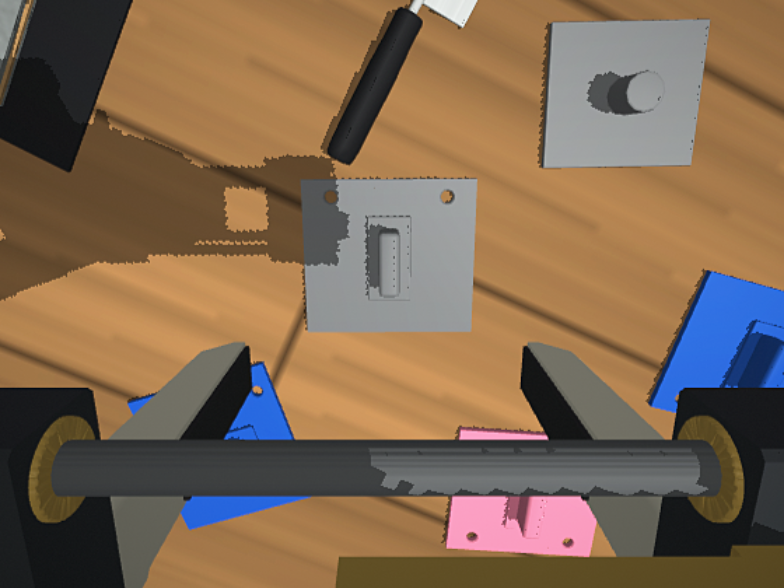

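The wrist view shows the sample at (390,255) with its fin at (390,262) and holes at (330,197) and (447,197); the blank is at (625,92). The centre is (478.5,-264.3) mm, yaw 25°, and the sizes match. I'm grasping it now.

Emit:
{"name": "move_arm", "arguments": {"translation": [[-0.06,0.037,1],[0,0,1],[0,0,1],[0,0,1],[0,0,1]], "turn": [[0,0,0],[0,0,0],[0,0,0],[0,0,0],[0,0,0]]}}

```text
clock: 11.8
position: [0.4787, -0.2643, 0.0499]
tcp_rot: [-3.066, -0.683, 0.0]
wrist_force: [0.2, -0.0, -0.2]
grip_width: 0.0928
grasp_force: 0.0
```

Emit:
{"name": "move_arm", "arguments": {"translation": [[0,0,0.7],[0,0,0.5],[0,0,0.2],[0,0,0],[0,0,0]], "turn": [[0,0,0],[0,0,0],[0,0,0],[0,0,0],[0,0,0]]}}

```text
clock: 12.3
position: [0.4793, -0.2648, 0.0098]
tcp_rot: [3.067, 0.678, 0.001]
wrist_force: [-0.8, 0.2, 0.2]
grip_width: 0.0931
grasp_force: 0.0
```

Emit:
{"name": "move_arm", "arguments": {"translation": [[0,0,0],[0,0,0],[0,0,0],[0,0,0],[0,0,0]], "turn": [[0,0,0],[0,0,0],[0,0,0],[0,0,0],[0,0,0]], "fingers": 0.0, "grip_force": 30}}

```text
clock: 12.8
position: [0.4789, -0.2645, 0.0094]
tcp_rot: [3.068, 0.676, 0.0]
wrist_force: [-0.1, 0.7, -0.2]
grip_width: 0.0573
grasp_force: 0.0
```

Emit:
{"name": "move_arm", "arguments": {"translation": [[0,0,0],[0,0,0],[0,0,0],[0,0,0],[0,0,0]], "turn": [[0,0,0],[0,0,0],[0,0,0],[0,0,0],[0,0,0]]}}

```text
clock: 13.3
position: [0.4788, -0.2644, 0.0092]
tcp_rot: [-3.068, -0.677, 0.0]
wrist_force: [-0.8, -0.1, -0.2]
grip_width: 0.0173
grasp_force: 0.0
```

Emit:
{"name": "move_arm", "arguments": {"translation": [[0,0,0],[0,0,0],[0,0,0]], "turn": [[0,0,0],[0,0,0],[0,0,0]]}}

```text
clock: 13.6
position: [0.4789, -0.2644, 0.0092]
tcp_rot: [3.068, 0.677, 0.0]
wrist_force: [0.3, 0.5, -0.7]
grip_width: 0.0136
grasp_force: 30.0
```

Emit:
{"name": "move_arm", "arguments": {"translation": [[0,0,-0.3],[0,0,-0.9],[0,0,-1],[0,0,-1],[0,0,-1]], "turn": [[0,0,0],[0,0,0],[0,0,0],[0,0,0],[0,0,0]]}}

```text
clock: 14.1
position: [0.4785, -0.2641, 0.1368]
tcp_rot: [-3.067, -0.676, 0.0]
wrist_force: [0.4, 0.1, -2.0]
grip_width: 0.0135
grasp_force: 30.0
```

Emit:
{"name": "move_arm", "arguments": {"translation": [[0,0,0],[0,0,0],[0,0,0],[0,0,0],[0,0,0]], "turn": [[0,0,0.0196],[0,0,0.0196],[0,0,0.0196],[0,0,0.0196],[0,0,0]]}}

```text
clock: 14.6
position: [0.4786, -0.2643, 0.1356]
tcp_rot: [-3.14, 0.094, 0.0]
wrist_force: [0.4, -0.3, -1.4]
grip_width: 0.0137
grasp_force: 30.0
```

```bash
cat > m4.py <<'E'
from h import *
from scipy.spatial.transform import Rotation as Rn
f=grab('wrist');s=robot.sense();p=s['position'];W=pts(f);im=f['image'].astype(int)
zt=p[2]-.0092+.005
d=np.linalg.norm(W[...,:2]-p[:2],axis=2)
m=(abs(W[...,2]-zt)<.006)&(d<.1)&(im.max(2)-im.min(2)<20)
q=W[m];A=np.c_[q[:,:2]-p[:2],np.ones(len(q))];print('plane slope',np.linalg.lstsq(A,q[:,2]-zt,rcond=None)[0],len(q))
k=cv2.connectedComponentsWithStats(m.astype(np.uint8));b=1+np.argmax(k[2][1:,4])
cs,hr=cv2.findContours((k[1]==b).astype(np.uint8),cv2.RETR_CCOMP,1);H=[]
for c,h in zip(cs,hr[0]):
    a=cv2.contourArea(c)
    if h[3]>=0 and 25<a<500:
        P=np.array([ray(f,u,v,zt)[:2]*1000 for u,v in c[:,0]],np.float32);r=cv2.minAreaRect(P);print(a,r,cv2.boundingRect(c))
        if max(r[1])<13: H.append(r[0])
Rm=Rn.from_rotvec(s['tcp_rot']).as_matrix();print(p,'yaw',np.degrees(np.arctan2(Rm[1,0],Rm[0,0])))
H=np.array(H);mid=H.mean(0);print('mid',mid,'dist',np.linalg.norm(H[0]-H[-1]),'rel TCP',mid-p[:2]*1000)
dd=np.array([577.2,79.3])-mid; print('move tool mm',Rm[:2,:2].T@dd)
E
python3 m4.py
```

```text
plane slope [-4.83278026e-03 -9.99079420e-05  1.19591993e-03] 27922
237.5 ((522.9841918945312, -226.3629913330078), (7.9071784019470215, 8.096832275390625), 83.53685760498047) (182, 166, 18, 18)
259.5 ((518.4382934570312, -305.1728820800781), (7.8533220291137695, 9.004779815673828), 43.52244567871094) (351, 165, 20, 19)
[ 0.47866498 -0.2642917   0.13553622] yaw -3.201275039787875
mid [ 520.71124268 -265.76793671] dist 78.94088973510004 rel TCP [42.04626034 -1.47623987]
move tool mm [  37.13072897 -347.68400744]
```

Emit:
{"name": "move_arm", "arguments": {"translation": [[0.1,-0.97,0],[0.1,-0.97,0],[0.1,-0.97,0],[0.1,-0.97,0],[0.1,-0.97,0]], "turn": [[0,0,0],[0,0,0],[0,0,0],[0,0,0],[0,0,0]]}}

```text
clock: 15.15
position: [0.5022, -0.1189, 0.1354]
tcp_rot: [-3.14, 0.087, 0.0]
wrist_force: [0.5, 0.8, -2.4]
grip_width: 0.0136
grasp_force: 30.0
```

Emit:
{"name": "move_arm", "arguments": {"translation": [[0.1,-0.97,0],[0.1,-0.97,0],[0.1,-0.97,0],[0.1,-0.97,0],[0.1,-0.97,0]], "turn": [[0,0,0],[0,0,0],[0,0,0],[0,0,0],[0,0,0]]}}

```text
clock: 15.65
position: [0.5257, 0.0256, 0.1355]
tcp_rot: [-3.14, 0.086, 0.0]
wrist_force: [0.0, -0.1, -2.1]
grip_width: 0.0137
grasp_force: 30.0
```

Emit:
{"name": "move_arm", "arguments": {"translation": [[0.1,-0.97,0],[0.1,-0.94,0],[0,0,0],[0,0,0],[0,0,0]], "turn": [[0,0,0],[0,0,0],[0,0,0],[0,0,0],[0,0,0]]}}

```text
clock: 16.15
position: [0.5349, 0.0804, 0.1352]
tcp_rot: [3.14, -0.09, -0.001]
wrist_force: [0.5, 0.7, -2.1]
grip_width: 0.0139
grasp_force: 30.0
```

```bash
python3 m4.py; python3 - <<'E'
from h import *
f=load('wrist');cv2.imwrite('pics/i.png',cv2.resize(f['image'][...,::-1],(784,588)))
E
```

```text
plane slope [-0.00560552 -0.00097959  0.00111493] 28102
232.0 ((574.7503051757812, 39.50468826293945), (7.506616115570068, 8.365988731384277), 43.65938949584961) (352, 165, 18, 19)
233.5 ((579.36865234375, 118.48228454589844), (8.674345016479492, 7.521702766418457), 40.15734100341797) (182, 165, 18, 19)
[0.53500777 0.08024241 0.1352604 ] yaw -3.3453535438236357
mid [577.05947876  78.9934864 ] dist 79.1125138343988 rel TCP [42.05171232 -1.24891926]
move tool mm [ 0.1223954  -0.31419126]
```

View pics/i.png

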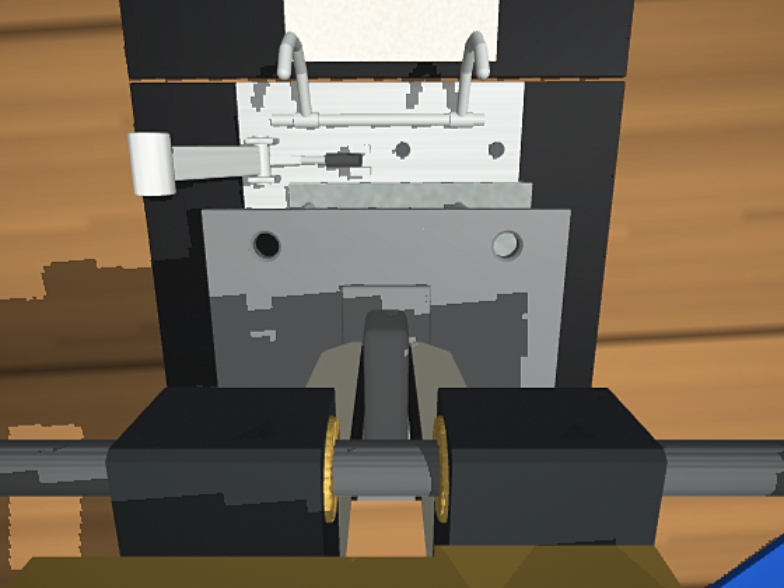

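The wrist view shows the plate held level, holes at (266,245) and (507,245), with post tips just peeping at (308,207) and (458,207). I'll back off 30 mm and lower to see plate and post tips together.

Emit:
{"name": "move_arm", "arguments": {"translation": [[-1,0,0],[0,0,0.9],[0,0,0.9],[0,0,0],[0,0,0]], "turn": [[0,0,0],[0,0,0],[0,0,0],[0,0,0],[0,0,0]]}}

```text
clock: 16.7
position: [0.5052, 0.0821, 0.0815]
tcp_rot: [3.14, -0.093, -0.001]
wrist_force: [0.8, 0.0, -2.1]
grip_width: 0.0132
grasp_force: 30.0
```

```bash
python3 m4.py; python3 - <<'E'
from h import *
f=load('wrist');W=pts(f)*1000
cv2.imwrite('pics/j.png',cv2.resize(f['image'][90:240,90:490][...,::-1],(800,300),interpolation=cv2.INTER_CUBIC))
a=np.radians(-3.3);R=np.array([[np.cos(a),-np.sin(a)],[np.sin(a),np.cos(a)]])
F=W.copy();F[...,:2]=(W[...,:2]-[577.2,79.3])@R
for s in(-40,40):
    for z0,z1 in((28,36),(36,44),(44,50),(50,56),(56,64)):
        B=(abs(F[...,0])<12)&(abs(F[...,1]-s)<12)&(F[...,2]>z0)&(F[...,2]<z1)
        v,u=np.where(B)
        if len(v): print(s,z0,len(v),F[B].mean(0).round(1),F[B].min(0).round(1),F[B].max(0).round(1),'px',u.min(),u.max(),v.min(),v.max())
E
```

```text
plane slope [-0.0064381 -0.0004799  0.0004184] 28116
232.0 ((549.6286010742188, 119.81751251220703), (8.338475227355957, 7.47560977935791), 39.69684982299805) (182, 166, 18, 18)
232.0 ((545.0049438476562, 41.29112243652344), (7.473971843719482, 8.329444885253906), 43.560302734375) (352, 165, 18, 19)
[0.50601013 0.08225361 0.08219168] yaw -3.3968922754598996
mid [547.31677246  80.55431747] dist 78.66239345752939 rel TCP [41.30664573 -1.69929651]
move tool mm [29.90502769 -0.518536  ]
-40 28 30 [ -0.  -37.   32.3] [ -2.8 -39.1  28.4] [  2.7 -36.1  35.9] px 338 345 102 112
-40 36 27 [ -0.2 -37.1  40.3] [ -3.2 -39.   36.8] [  2.6 -36.3  43.7] px 341 347 102 113
-40 44 23 [ -0.2 -37.1  47.1] [ -3.  -38.6  44.7] [  2.6 -36.3  49.8] px 344 349 102 113
-40 50 57 [ -0.  -37.8  53.7] [ -2.9 -41.1  50.4] [  2.5 -36.4  56. ] px 346 357 102 113
-40 56 62 [ -0.3 -38.9  58. ] [ -2.3 -41.   56. ] [  1.6 -37.1  60.1] px 349 357 104 112
40 28 26 [-0.1 38.2 32.2] [-2.7 37.5 28.7] [ 2.2 39.6 36. ] px 203 208 103 112
40 36 27 [-0.3 38.3 40.1] [-3.1 37.6 37. ] [ 2.2 39.5 43.8] px 200 206 103 113
40 44 23 [-0.6 38.3 46.5] [-3.4 37.5 44.1] [ 2.2 40.3 49.3] px 198 203 103 114
40 50 63 [-0.5 39.2 53.4] [-3.3 37.5 50. ] [ 2.1 42.8 56. ] px 189 201 103 114
40 56 63 [-0.4 40.2 58. ] [-2.7 38.1 56.1] [ 1.7 42.1 60.4] px 189 198 104 113
```

View pics/j.png

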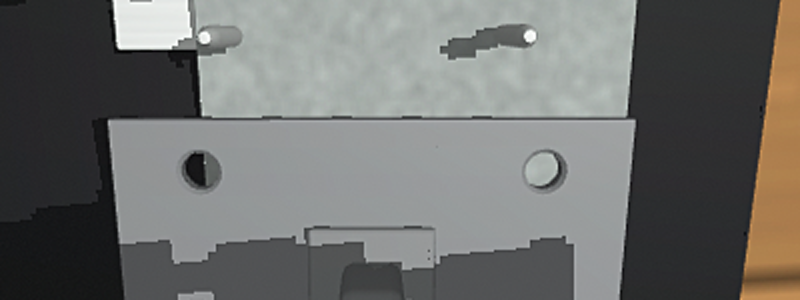

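The crop shows post tips at (204,38) and (530,36), and plate holes at (201,171) and (545,171). I'll ray-cast these to get the remaining offset.

```bash
python3 - <<'E'
from h import *
from scipy.spatial.transform import Rotation as Rn
f=load('wrist');W=pts(f);im=f['image'].astype(np.uint8);s=robot.sense();p=s['position']
g=cv2.cvtColor(im,cv2.COLOR_RGB2GRAY)
T=[]
for (u,v) in((192,109),(355,108)):
    w=(g[v-7:v+8,u-7:u+8].astype(float)>235);vv,uu=np.where(w);c=(uu.mean()+u-7,vv.mean()+v-7);T.append(ray(f,*c,.0602)[:2]*1000);print('tip',c,w.sum(),T[-1])
T=np.array(T)
print('tipdist',np.linalg.norm(T[0]-T[1]),'yaw',np.degrees(np.arctan2(*(T[0]-T[1])[::-1]))-90)
zp=[np.nanmedian(W[v,u,2]) for u,v in((275,175),(175,190),(380,190),(240,170))];print('plate z',zp,p)
for zt in(p[2]-.0042,np.mean(zp)):
    H=np.array([ray(f,190.5,175.75,zt)[:2],ray(f,362.5,175.75,zt)[:2]])*1000
    print(zt,H.tolist(),'dist',np.linalg.norm(H[0]-H[1]),'yaw',np.degrees(np.arctan2(*(H[0]-H[1])[::-1]))-90)
    Rm=Rn.from_rotvec(s['tcp_rot']).as_matrix()
    print('move tool mm',Rm[:2,:2].T@(T.mean(0)-H.mean(0)), 'TCP->tip mid',Rm[:2,:2].T@(T.mean(0)-p[:2]*1000))
E
```

```text
tip (np.float64(190.64), np.float64(107.88)) 25 [579.37611513 120.12219671]
tip (np.float64(354.56), np.float64(107.64)) 25 [574.79118611  40.30298   ]
tipdist 79.95079068339979 yaw -3.2875382563763935
plate z [np.float64(0.07716113524644502), np.float64(0.07844099191609843), np.float64(0.07803637520710807), np.float64(0.07844885510073366)] [0.50601013 0.08225361 0.08219168]
0.07799168351447076 [[549.0776492673492, 119.88794166835558], [544.3893237474908, 40.362726226038085]] dist 79.66329322421443 yaw -3.3739073487742672
move tool mm [30.29165253 -1.88541785] TCP->tip mid [71.0695447  -2.17382947]
0.0780218393675963 [[549.0828806160499, 119.8806742833853], [544.3953851281337, 40.36953816827217]] dist 79.64918945140172 yaw -3.3739073487743383
move tool mm [30.28600259 -1.88531061] TCP->tip mid [71.0695447  -2.17382947]
```

Emit:
{"name": "move_arm", "arguments": {"translation": [[0.5,-0.027,0],[0.5,-0.026,0],[0,0,0.15],[0,0,0.15],[0,0,0]], "turn": [[0,0,0],[0,0,0],[0,0,0],[0,0,0],[0,0,0]]}}

```text
clock: 17.25
position: [0.5339, 0.0828, 0.0717]
tcp_rot: [-3.14, 0.092, 0.003]
wrist_force: [-0.4, -0.1, -2.0]
grip_width: 0.0141
grasp_force: 30.0
```

Emit:
{"name": "move_arm", "arguments": {"translation": [[0,0,0.05],[0,0,0.05],[0,0,0.05],[0,0,0.05],[0,0,0]], "turn": [[0,0,0],[0,0,0],[0,0,0],[0,0,0],[0,0,0]]}}

```text
clock: 17.75
position: [0.535, 0.0828, 0.066]
tcp_rot: [3.14, -0.092, -0.001]
wrist_force: [1.0, 0.4, -1.2]
grip_width: 0.0139
grasp_force: 30.0
```

The tips have entered without contact. Continuing slowly.

Emit:
{"name": "move_arm", "arguments": {"translation": [[0,0,0.05],[0,0,0.05],[0,0,0.05],[0,0,0.05],[0,0,0]], "turn": [[0,0,0],[0,0,0],[0,0,0],[0,0,0],[0,0,0]]}}

```text
clock: 18.25
position: [0.5351, 0.0828, 0.06]
tcp_rot: [-3.14, 0.092, 0.001]
wrist_force: [0.2, 0.4, -2.3]
grip_width: 0.0138
grasp_force: 30.0
```

Emit:
{"name": "move_arm", "arguments": {"translation": [[0,0,0.1],[0,0,0.1],[0,0,0.1],[0,0,0.1],[0,0,0]], "turn": [[0,0,0],[0,0,0],[0,0,0],[0,0,0],[0,0,0]]}}

```text
clock: 18.75
position: [0.5349, 0.0827, 0.0477]
tcp_rot: [-3.14, 0.092, 0.002]
wrist_force: [-0.4, -0.4, -1.6]
grip_width: 0.0138
grasp_force: 30.0
```

Emit:
{"name": "move_arm", "arguments": {"translation": [[0,0,0.1],[0,0,0.1],[0,0,0.1],[0,0,0.05],[0,0,0]], "turn": [[0,0,0],[0,0,0],[0,0,0],[0,0,0],[0,0,0]]}}

```text
clock: 19.25
position: [0.535, 0.0827, 0.0374]
tcp_rot: [3.14, -0.092, -0.001]
wrist_force: [0.4, -0.2, -2.2]
grip_width: 0.0136
grasp_force: 30.0
```

Underside is now at about 28 mm. I'll feel for the boards.

Emit:
{"name": "move_arm", "arguments": {"translation": [[0,0,0.06],[0,0,0.06],[0,0,0.04],[0,0,0],[0,0,0]], "turn": [[0,0,0],[0,0,0],[0,0,0],[0,0,0],[0,0,0]]}}

```text
clock: 19.75
position: [0.5353, 0.0828, 0.0329]
tcp_rot: [-3.14, 0.092, -0.0]
wrist_force: [-0.8, 0.2, -2.1]
grip_width: 0.0138
grasp_force: 30.0
```

Emit:
{"name": "move_arm", "arguments": {"translation": [[0,0,0.03],[0,0,0.03],[0,0,0]], "turn": [[0,0,0],[0,0,0],[0,0,0]]}}

```text
clock: 20.05
position: [0.5351, 0.0828, 0.031]
tcp_rot: [-3.14, 0.092, 0.0]
wrist_force: [-0.5, 1.1, -2.2]
grip_width: 0.014
grasp_force: 30.0
```

Underside is at about 21.8 mm with no contact yet.

Emit:
{"name": "move_arm", "arguments": {"translation": [[0,0,0.03],[0,0,0.03],[0,0,0]], "turn": [[0,0,0],[0,0,0],[0,0,0]]}}

```text
clock: 20.35
position: [0.5351, 0.0828, 0.0292]
tcp_rot: [-3.14, 0.092, 0.001]
wrist_force: [0.0, 0.1, -2.3]
grip_width: 0.014
grasp_force: 30.0
```

Emit:
{"name": "move_arm", "arguments": {"translation": [[0,0,0.02],[0,0,0.02],[0,0,0]], "turn": [[0,0,0],[0,0,0],[0,0,0]]}}

```text
clock: 20.65
position: [0.5353, 0.0827, 0.0281]
tcp_rot: [-3.14, 0.092, -0.0]
wrist_force: [0.6, 0.9, -1.4]
grip_width: 0.0138
grasp_force: 30.0
```

Emit:
{"name": "move_arm", "arguments": {"translation": [[0,0,0.02],[0,0,0.02],[0,0,0]], "turn": [[0,0,0],[0,0,0],[0,0,0]]}}

```text
clock: 20.95
position: [0.5353, 0.0827, 0.0274]
tcp_rot: [3.14, -0.092, 0.0]
wrist_force: [-1.8, -0.4, 5.1]
grip_width: 0.0135
grasp_force: 30.0
```

The boards are felt at about 7 N, with the underside at 18 mm. Releasing and rising.

Emit:
{"name": "move_arm", "arguments": {"translation": [[0,0,0],[0,0,0],[0,0,0],[0,0,0],[0,0,0]], "turn": [[0,0,0],[0,0,0],[0,0,0],[0,0,0],[0,0,0]], "fingers": 0.45}}

```text
clock: 21.45
position: [0.5352, 0.0827, 0.0269]
tcp_rot: [-3.14, 0.092, 0.0]
wrist_force: [0.4, -0.1, -0.2]
grip_width: 0.0416
grasp_force: 0.0
```

Emit:
{"name": "move_arm", "arguments": {"translation": [[0,0,-0.3],[0,0,-0.9],[0,0,-1],[0,0,-1],[0,0,-1]], "turn": [[0,0,0],[0,0,0],[0,0,0],[0,0,0],[0,0,0]]}}

```text
clock: 21.95
position: [0.5351, 0.0828, 0.1548]
tcp_rot: [-3.14, 0.092, -0.001]
wrist_force: [1.6, 0.2, -0.6]
grip_width: 0.0415
grasp_force: 0.0
```

Emit:
{"name": "move_arm", "arguments": {"translation": [[0,0,-0.8],[0,0,-0.8],[0,0,0],[0,0,0]], "turn": [[0,0,0],[0,0,0],[0,0,0],[0,0,0]]}}

```text
clock: 22.35
position: [0.5353, 0.0827, 0.2014]
tcp_rot: [3.14, -0.092, 0.002]
wrist_force: [-0.2, 0.2, -1.1]
grip_width: 0.0418
grasp_force: 0.0
```

```bash
python3 - <<'E'
from h import *
f=grab('wrist');W=pts(f)*1000;p=robot.sense()['position'];print(p)
cv2.imwrite('pics/k.png',cv2.resize(f['image'][...,::-1],(784,588)))
a=np.radians(-3.3);R=np.array([[np.cos(a),-np.sin(a)],[np.sin(a),np.cos(a)]])
F=W.copy();F[...,:2]=(W[...,:2]-[577.1,80.2])@R
F=F.reshape(-1,3);F=F[~np.isnan(F[:,0])]
for nm,(x0,x1,y0,y1) in dict(tl=(-15,-5,45,58),tr=(-15,-5,-58,-45),bl=(-50,-30,40,58),br=(-50,-30,-58,-40)).items():
    B=F[(F[:,0]>x0)&(F[:,0]<x1)&(F[:,1]>y0)&(F[:,1]<y1)];print(nm,len(B),np.median(B[:,2]) if len(B) else 0)
B=F[(F[:,0]>5)&(F[:,0]<45)&(F[:,1]>75)&(F[:,1]<120)&(F[:,2]>45)]; print('lever',B.min(0),B.max(0))
t=B[B[:,2]>B[:,2].max()-8];print(np.percentile(t,[2,50,98],axis=0))
E
```

```text
[0.53467869 0.08276675 0.20036679]
tl 2880 308.99364233531276
tr 2100 307.07529976456397
bl 399 24.43986595712233
br 397 24.602989974361055
lever [12.5552913  75.04577926 54.56449568] [36.36907422 99.97666245 95.61070734]
[[13.26160414 85.3690946  88.13849987]
 [25.17820592 91.02798479 92.5128148 ]
 [36.26094629 99.32401283 94.6310849 ]]
```

View pics/k.png

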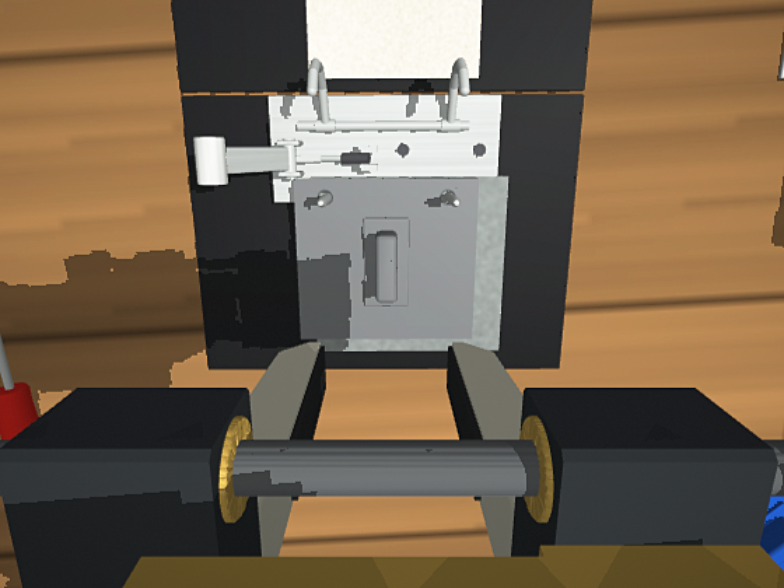

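The wrist view shows the plate flat on the boards, with posts through both holes at (325,198) and (450,198) and the lever still up at (210,160). Next I'll turn and return to the lever.

Emit:
{"name": "move_arm", "arguments": {"translation": [[0,0,0],[0,0,0],[0,0,0],[0,0,0],[0,0,0]], "turn": [[0,0,-0.0227],[0,0,-0.0227],[0,0,-0.0227],[0,0,-0.0227],[0,0,-0.0227]], "fingers": 0.6}}

```text
clock: 22.9
position: [0.5342, 0.0828, 0.1991]
tcp_rot: [-2.971, -1.018, 0.005]
wrist_force: [0.7, 0.0, 0.4]
grip_width: 0.0557
grasp_force: 0.0
```

Emit:
{"name": "move_arm", "arguments": {"translation": [[0,0,0],[0,0,0],[0,0,0],[0,0,0],[0,0,0]], "turn": [[0,0,-0.0227],[0,0,-0.0227],[0,0,-0.0227],[0,0,-0.0227],[0,0,-0.0227]]}}

```text
clock: 23.4
position: [0.5342, 0.0828, 0.199]
tcp_rot: [-2.428, -1.99, 0.004]
wrist_force: [0.4, 0.2, 0.8]
grip_width: 0.0556
grasp_force: 0.0
```

Emit:
{"name": "move_arm", "arguments": {"translation": [[0,0,0],[0,0,0]], "turn": [[0,0,-0.0227],[0,0,0]]}}

```text
clock: 23.6
position: [0.5343, 0.0828, 0.1993]
tcp_rot: [-2.284, -2.153, 0.004]
wrist_force: [-0.3, 0.0, -0.7]
grip_width: 0.0557
grasp_force: 0.0
```

Emit:
{"name": "move_arm", "arguments": {"translation": [[0.7,0.57,0],[0.7,0.57,0],[0.7,0.57,0],[0.7,0.57,0],[0,0,0]], "turn": [[0,0,0],[0,0,0],[0,0,0],[0,0,0],[0,0,0]]}}

```text
clock: 24.1
position: [0.6095, 0.1645, 0.1992]
tcp_rot: [-2.289, -2.15, 0.001]
wrist_force: [-0.6, -0.2, -0.3]
grip_width: 0.0557
grasp_force: 0.0
```

Emit:
{"name": "move_arm", "arguments": {"translation": [[0,0,0],[0,0,0]], "turn": [[0,0,0],[0,0,0]]}}

```text
clock: 24.3
position: [0.6077, 0.1618, 0.2002]
tcp_rot: [-2.289, -2.151, 0.003]
wrist_force: [0.6, -0.1, 0.2]
grip_width: 0.0556
grasp_force: 0.0
```

Emit:
{"name": "move_arm", "arguments": {"translation": [[0,0,0.9],[0,0,1],[0,0,1],[0,0,0.8],[0,0,0.43]], "turn": [[0,0,0],[0,0,0],[0,0,0],[0,0,0],[0,0,0]]}}

```text
clock: 24.8
position: [0.6066, 0.1614, 0.0749]
tcp_rot: [-2.288, -2.15, 0.005]
wrist_force: [0.2, 0.1, -0.4]
grip_width: 0.0553
grasp_force: 0.0
```

Emit:
{"name": "move_arm", "arguments": {"translation": [[0,0,0],[0,0,0],[0,0,0],[0,0,0],[0,0,0]], "turn": [[0,0,0],[0,0,0],[0,0,0],[0,0,0],[0,0,0]], "fingers": 0.0, "grip_force": 18}}

```text
clock: 25.3
position: [0.6072, 0.1629, 0.0779]
tcp_rot: [-2.286, -2.152, 0.002]
wrist_force: [-5.0, 1.5, 5.1]
grip_width: 0.0236
grasp_force: 18.0
```

Emit:
{"name": "move_arm", "arguments": {"translation": [[0,0,0],[0,0,0]], "turn": [[0,0,0],[0,0,0]]}}

```text
clock: 25.5
position: [0.6073, 0.1629, 0.078]
tcp_rot: [-2.286, -2.153, 0.002]
wrist_force: [-5.1, 0.4, 5.6]
grip_width: 0.0236
grasp_force: 18.0
```

Emit:
{"name": "move_arm", "arguments": {"translation": [[0.149,0,0.065],[0.144,0,0.075],[0.138,0,0.086],[0.131,0,0.096],[0,0,0]], "turn": [[0,0,0],[0,0,0],[0,0,0],[0,0,0],[0,0,0]]}}

```text
clock: 26.0
position: [0.6082, 0.1781, 0.0684]
tcp_rot: [2.286, 2.154, -0.006]
wrist_force: [-6.9, -5.0, 7.3]
grip_width: 0.0237
grasp_force: 18.0
```

Emit:
{"name": "move_arm", "arguments": {"translation": [[0.124,0,0.106],[0.115,0,0.114],[0.106,0,0.124],[0.097,0,0.13],[0,0,0]], "turn": [[0,0,0],[0,0,0],[0,0,0],[0,0,0],[0,0,0]]}}

```text
clock: 26.5
position: [0.6089, 0.1926, 0.0538]
tcp_rot: [-2.286, -2.153, 0.003]
wrist_force: [-5.5, -1.3, 5.8]
grip_width: 0.0241
grasp_force: 18.0
```

Emit:
{"name": "move_arm", "arguments": {"translation": [[0.087,0,0.138],[0.076,0,0.143],[0.066,0,0.149],[0.053,0,0.153],[0,0,0]], "turn": [[0,0,0],[0,0,0],[0,0,0],[0,0,0],[0,0,0]]}}

```text
clock: 27.0
position: [0.6094, 0.2017, 0.0353]
tcp_rot: [-2.285, -2.152, 0.003]
wrist_force: [-5.7, 1.8, 0.7]
grip_width: 0.0239
grasp_force: 18.0
```

Emit:
{"name": "move_arm", "arguments": {"translation": [[0.042,0,0.157],[0.03,0,0.16],[0.018,0,0.12],[0,0,0],[0,0,0]], "turn": [[0,0,0],[0,0,0],[0,0,0],[0,0,0],[0,0,0]]}}

```text
clock: 27.5
position: [0.6096, 0.2039, 0.0224]
tcp_rot: [-2.286, -2.152, 0.003]
wrist_force: [-5.2, 2.2, 0.9]
grip_width: 0.0237
grasp_force: 18.0
```

Emit:
{"name": "move_arm", "arguments": {"translation": [[0,0,0.08],[0,0,0.08],[0,0,0]], "turn": [[0,0,0],[0,0,0],[0,0,0]]}}

```text
clock: 27.8
position: [0.6097, 0.2041, 0.018]
tcp_rot: [-2.286, -2.152, 0.002]
wrist_force: [-6.4, 1.6, 3.8]
grip_width: 0.0239
grasp_force: 18.0
```

Emit:
{"name": "move_arm", "arguments": {"translation": [[0,0,0.03],[0,0,0.03],[0,0,0]], "turn": [[0,0,0],[0,0,0],[0,0,0]]}}

```text
clock: 28.1
position: [0.6098, 0.2041, 0.0165]
tcp_rot: [-2.286, -2.152, 0.002]
wrist_force: [-6.6, 1.8, 5.4]
grip_width: 0.0238
grasp_force: 18.0
```

Emit:
{"name": "move_arm", "arguments": {"translation": [[0,0,0.03],[0,0,0.03],[0,0,0]], "turn": [[0,0,0],[0,0,0],[0,0,0]]}}

```text
clock: 28.4
position: [0.6098, 0.2041, 0.0148]
tcp_rot: [-2.286, -2.152, 0.002]
wrist_force: [-7.7, 2.1, 4.3]
grip_width: 0.0241
grasp_force: 18.0
```

Emit:
{"name": "move_arm", "arguments": {"translation": [[0,0,0.03],[0,0,0.03],[0,0,0]], "turn": [[0,0,0],[0,0,0],[0,0,0]]}}

```text
clock: 28.7
position: [0.61, 0.2042, 0.0137]
tcp_rot: [-2.286, -2.153, 0.001]
wrist_force: [-6.9, 2.5, 8.8]
grip_width: 0.0237
grasp_force: 18.0
```

Emit:
{"name": "move_arm", "arguments": {"translation": [[0,0,0.03],[0,0,0],[0,0,0]], "turn": [[0,0,0],[0,0,0],[0,0,0]]}}

```text
clock: 29.0
position: [0.6101, 0.2042, 0.0132]
tcp_rot: [-2.286, -2.153, 0.001]
wrist_force: [-8.5, 0.9, 10.0]
grip_width: 0.0241
grasp_force: 18.0
```

The stop seems felt at 10 N. To be sure, I'll release and press from above with the closed fingers.

Emit:
{"name": "move_arm", "arguments": {"translation": [[0,0,0],[0,0,0],[0,0,0],[0,0,0],[0,0,0]], "turn": [[0,0,0],[0,0,0],[0,0,0],[0,0,0],[0,0,0]], "fingers": 0.6}}

```text
clock: 29.5
position: [0.6115, 0.2035, 0.0115]
tcp_rot: [2.287, 2.153, 0.001]
wrist_force: [-0.2, 0.2, -0.4]
grip_width: 0.0548
grasp_force: 0.0
```

Emit:
{"name": "move_arm", "arguments": {"translation": [[0,0,-0.2],[0,0,-0.5],[0,0,-0.7],[0,0,0],[0,0,0]], "turn": [[0,0,0],[0,0,0],[0,0,0],[0,0,0],[0,0,0]]}}

```text
clock: 30.0
position: [0.6118, 0.2038, 0.0546]
tcp_rot: [2.287, 2.152, 0.003]
wrist_force: [0.0, -0.3, -1.1]
grip_width: 0.0559
grasp_force: 0.0
```

Emit:
{"name": "move_arm", "arguments": {"translation": [[0,0,0],[0,0,0],[0,0,0],[0,0,0],[0,0,0]], "turn": [[0,0,0],[0,0,0],[0,0,0],[0,0,0],[0,0,0]], "fingers": 0.0}}

```text
clock: 30.5
position: [0.6109, 0.2036, 0.0531]
tcp_rot: [-2.287, -2.153, 0.001]
wrist_force: [0.3, 0.6, 0.1]
grip_width: 0.0201
grasp_force: 0.0
```

Emit:
{"name": "move_arm", "arguments": {"translation": [[0,0,0],[0,0,0],[0,0,0],[0,0,0],[0,0,0]], "turn": [[0,0,0],[0,0,0],[0,0,0],[0,0,0],[0,0,0]]}}

```text
clock: 31.0
position: [0.6111, 0.2037, 0.0535]
tcp_rot: [2.287, 2.153, 0.0]
wrist_force: [-0.1, -0.8, 0.3]
grip_width: 0.0003
grasp_force: 0.0
```

Emit:
{"name": "move_arm", "arguments": {"translation": [[0,0,0.2],[0,0,0.2],[0,0,0.07],[0,0,0]], "turn": [[0,0,0],[0,0,0],[0,0,0],[0,0,0]]}}

```text
clock: 31.4
position: [0.6105, 0.2036, 0.0385]
tcp_rot: [-2.287, -2.153, 0.002]
wrist_force: [0.2, -0.3, 0.3]
grip_width: 0.0003
grasp_force: 0.0
```

Emit:
{"name": "move_arm", "arguments": {"translation": [[0,0,0.04],[0,0,0.04],[0,0,0]], "turn": [[0,0,0],[0,0,0],[0,0,0]]}}

```text
clock: 31.7
position: [0.6111, 0.2037, 0.0369]
tcp_rot: [-2.288, -2.153, 0.0]
wrist_force: [0.2, -0.2, 0.2]
grip_width: 0.0003
grasp_force: 0.0
```

Emit:
{"name": "move_arm", "arguments": {"translation": [[0,0,0.03],[0,0,0.03],[0,0,0]], "turn": [[0,0,0],[0,0,0],[0,0,0]]}}

```text
clock: 32.0
position: [0.6114, 0.2037, 0.0355]
tcp_rot: [2.287, 2.153, 0.001]
wrist_force: [0.2, 0.5, 2.7]
grip_width: 0.0005
grasp_force: 1.1
```

Emit:
{"name": "move_arm", "arguments": {"translation": [[0,0,0.03],[0,0,0.03],[0,0,0]], "turn": [[0,0,0],[0,0,0],[0,0,0]]}}

```text
clock: 32.3
position: [0.6116, 0.2039, 0.0343]
tcp_rot: [2.287, 2.153, 0.002]
wrist_force: [-1.4, -0.5, 6.0]
grip_width: 0.0008
grasp_force: 3.5
```

Emit:
{"name": "move_arm", "arguments": {"translation": [[0,0,0.03],[0,0,0.03],[0,0,0]], "turn": [[0,0,0],[0,0,0],[0,0,0]]}}

```text
clock: 32.6
position: [0.6119, 0.204, 0.0333]
tcp_rot: [2.287, 2.153, 0.003]
wrist_force: [-1.5, 0.2, 10.6]
grip_width: 0.0009
grasp_force: 5.4
```

Emit:
{"name": "move_arm", "arguments": {"translation": [[0,0,0.03],[0,0,0.02],[0,0,0]], "turn": [[0,0,0],[0,0,0],[0,0,0]]}}

```text
clock: 32.9
position: [0.6121, 0.204, 0.0324]
tcp_rot: [2.286, 2.152, 0.004]
wrist_force: [-2.8, 0.6, 13.2]
grip_width: 0.0007
grasp_force: 7.0
```

Firmly at the stop at 13 N. Retracting and checking.

Emit:
{"name": "move_arm", "arguments": {"translation": [[0,0,-0.3],[0,0,-0.9],[0,0,-1],[0,0,-1],[0,0,-1]], "turn": [[0,0,0],[0,0,0],[0,0,0],[0,0,0],[0,0,0]]}}

```text
clock: 33.4
position: [0.6107, 0.2035, 0.1568]
tcp_rot: [-2.287, -2.153, 0.001]
wrist_force: [0.9, 0.7, -0.7]
grip_width: 0.0006
grasp_force: 0.0
```

Emit:
{"name": "move_arm", "arguments": {"translation": [[0,0,-0.8],[0,0,-0.5],[0,0,0],[0,0,0]], "turn": [[0,0,0],[0,0,0],[0,0,0],[0,0,0]]}}

```text
clock: 33.8
position: [0.6108, 0.2035, 0.1944]
tcp_rot: [-2.287, -2.153, 0.001]
wrist_force: [-0.2, -0.1, -0.2]
grip_width: 0.0003
grasp_force: 0.0
```

```bash
python3 - <<'E'
from h import *
f=grab('wrist');W=pts(f)*1000;p=robot.sense()['position'];print(p)
a=np.radians(-3.3);R=np.array([[np.cos(a),-np.sin(a)],[np.sin(a),np.cos(a)]])
F=W.copy();F[...,:2]=(W[...,:2]-[577.1,80.2])@R
F=F.reshape(-1,3);F=F[~np.isnan(F[:,0])&(F[:,2]<90)]
for y in(90,100,110,122,127,131):
    B=F[(abs(F[:,0]-25)<4)&(abs(F[:,1]-y)<1.5)&(F[:,2]>20)];print(y,B[:,2].mean().round(1) if len(B) else 0)
for x,y in((-60,45),(-60,0),(-12,15),(-12,50)):
    B=F[(abs(F[:,0]-x)<4)&(abs(F[:,1]-y)<4)];print('plate',x,y,np.median(B[:,2]) if len(B) else 0)
cv2.imwrite('pics/l.png',cv2.resize(f['image'][120:330,100:460][...,::-1],(800,467)))
E
```

```text
[0.61038204 0.20346804 0.19368114]
90 31.0
100 31.0
110 31.1
122 35.1
127 36.7
131 35.2
plate -60 45 24.558122203230948
plate -60 0 0
plate -12 15 0
plate -12 50 24.48393773784102
```

View pics/l.png

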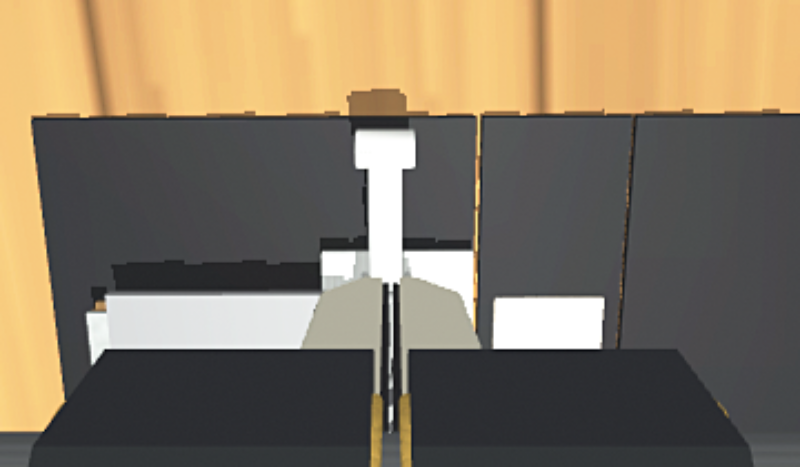

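The picture shows the lever lying level: bar at 31.0 mm along its length, roller at (385,148) with its top at 36.7 mm. The plate is flat at 24.5 mm. Handing in.

```bash
python3 -c "
from workcell import robot
print(robot.job_done())"
```

```text
the job is handed in; nothing more can be done
None
```

I handed the job in: the sample plate is threaded flat on both posts and the lever is down at its stop, pressed with 13 N at most. The hand-in returned no verdict. I judge the rings closed from the level lever and the felt stop, because the gripper hid the arches in the last picture.

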